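Park the biscuit-box lid in its slanted stand

TASK

Open the biscuit box: lift its wooden lid out by the knob and park it in the slanted lid stand, knob side up, lying flat on the sloping back with one long edge pushed under the springy steel bar and fully home against the bottom of the slot. Do it gently: do not shove the box or the stand out of place, and leave the bowl, the carton and the jar alone.

Things in the scene. Friction and masses are not known exactly. Their poses are not given: they have to be found in the camera images.
- crock: White stoneware biscuit box, loose, heavy (about 1.8 kg), outside 160 (x) x 200 (y) x 85 mm high. Origin: centre of its underside; z up, y along its long side. Its rim has a rebate 8 mm deep, 144 x 184 mm, in which the lid lies flush with the rim on an 8 mm ledge, with 2 mm of play all round.
- lid: Flat wooden lid, loose, 140 (x) x 180 (y) x 8 mm thick, about 0.25 kg, lying in the rebate of the box. Origin: centre of its flat underside; z out of its knob side, y along its long side. A bar knob stands in the middle: the bar is 20 mm thick (x) and 50 mm long (y), its gripping faces run from 12 to 30 mm above the lid's top face, on a narrower foot.
- knob (a point): Point inside the lid's bar knob, 30 mm above the lid's underside (22 mm above its top face, 8 mm below the knob's top), on the lid's centre line.
- stand: Wooden lid stand, loose, about 2.2 kg, foot 170 (x) x 200 (y) mm, 93 mm tall at the upper end of its back. Origin: centre of its underside, z up. The sloping back rises to the stand's +x at 30 degrees from level; the slot and lip are at its low end, on the stand's -x side, which is turned about away from the robot, so that the lid goes in with the tool tilted.
- cradle: Sloping rest of the stand, rigid with it. Origin: middle of the slot's bottom line, on the back's surface, 28 mm above the counter. x: up along the slope, y: level along the slot, z: square out of the back. Back: plane z = 0, x 0 to 130 mm, 200 mm wide. Wood grips wood: a lid let go higher up the slope usually stays there and has to be pushed home.
- slot (a point): On the back's side of a sprung steel bar across the slot's mouth: cradle x = 16, y = 0, z = 7 mm. The bar (14 mm thick, 110 mm long, along y) rests 7 mm off the back and gives outward: the 8 mm lid edge must be pushed under it, against about 5 to 16 N, then 16 mm on to the firm slot floor at x = 0. Behind it a fixed lip (outer face z = 19 mm), and cheeks 19 mm high, x 0 to 30 mm, at y = +-94 mm.
- home (a point): Where the lid's origin lies when it is fully home: cradle x = 70, y = 0, z = 0 mm, with the lid's z along the cradle's z and its long side along the cradle's y, either way round.
- bowl: White bowl, 150 mm across, 60 mm high, a bystander. Origin: centre of its underside.
- carton: Red carton, 35 x 80 x 140 mm high, a bystander. Origin: centre of its underside.
- jar: Glass jar with a steel cap, 66 mm across, 90 mm high, a bystander. Origin: centre of its underside.
Things that resemble listed ones, but are neither listed nor needed, are in the scene too. Of the things like the lid, leave any that is pink; of the rest the larger one is meant.

How it is judged:
By the outcome, as a careful person would: the job done as asked, in the order asked, and still so for the second after the job is handed in, with the robot touching nothing.
It also fails if it takes over 40 s, if anything falls off the work surface, if the arm or the gripper's body presses on something with over 40 N, if the wrist force passes 120 N, or if a joint passes its speed limit or range.

ROBOT

A 7-joint arm with a two-finger parallel gripper is mounted at the origin on the work surface. World frame = base frame: x ahead of the robot, y to its left, z up, the work surface at z = 0. Lengths are in m, angles in rad, forces in N, time in s.
With the tool pointing down it reaches from about 0.425 to 0.825 m from the base axis. Payload 3.6 kg.
Tool frame: the origin (TCP) lies at the very end of the fingers, on their centre line; the grasp point (between the pads) lies 19 mm behind it; z points along the fingers, y is the line along which they close (so a half turn about z gives the same grasp; the last joint's range is limited). The gripper opens to 85 mm and grips with 20 to 120 N. Pads are 22 mm wide; open, the fingers measure 114 mm over their backs; the gripper's body (76 mm by 85 mm) begins 54 mm behind the grasp point. The pads swing forward as they close: fully open they stand 13 mm farther back than shut.
Start: joints at [1.234, 0.615, -0.013, 1.423, 0.008, 1.103, -0.04], TCP at [0.198, -0.619, 0.231] pointing down, gripper open.
Joint ranges: [-3.12, 3.12], [-0.3, 2.06], [-1.34, 1.32], [0.26, 2.42], [-1.36, 4.5], [0.01, 1.98], [-2.84, 2.84]. Speed limits (rad/s): [2.79, 2.79, 3.14, 3.14, 3.14, 3.14, 3.14].

INTERFACE

Orientations are given as a 3x3 rotation matrix whose columns are the frame's x, y, z axes.
In Python, from plant import arm gives the robot as it stands. Calls block until the motion is done:
- arm.move_pose(position, orientation): joint-space move of the TCP to a pose.
- arm.line_to(position, frame=None, vel=0.15, until_force=None): straight line of the TCP; frame=None keeps the orientation; vel is the mean speed in m/s. With until_force (N) it stops when the force on the tool has changed by that much, and returns True; else False.
- arm.move_j(angles): joint-space move.
- arm.set_gripper(opening, force=None): opening from 0.0 (shut) to 1.0 (fully open); force is the grip in N (None keeps the last); returns when the fingers have stopped.
- arm.sleep(seconds).
- arm.ik(position, orientation): joint angles nearest the present ones, or None.
- arm.get_state(): the state.
- arm.snapshot(name): name is "scene" or "top"; returns a dict with "img" (400x640x3 uint8, blue, green, red), "mtx" (3x3 intrinsics, pixels), "pose" (4x4, takes a point from camera to world coordinates). Camera axes: x right, y down, z forward; pixel columns grow to the right and rows downward; lengths in m; the calibration is good to about 2 mm. A picture is of the moment at which its call begins. There is no depth.
A pose or a line that the arm cannot do raises arm.Unreachable and nothing moves.
- arm.sign_off(): hands the job in; it is judged then, once.
The state is a dict: "clock": time; "joint_pos": joint angles; "joint_vel": joint speeds; "tau": joint torques, N m; "tool_pos": TCP position; "eef_rot": TCP orientation; "force": force on the tool from outside, world axes, zero at the start; "wrist_torque": the same for the moment, N m; "gripper_width": opening from 0.0 (shut) to 1.0 (fully open); "gripper_force": force on a finger pad.
Only numpy, scipy, OpenCV 4.12 (cv2) and the standard library are available. Lean on these libraries where they do the work, as an engineer would, in place of code of your own. Each camera call takes 0.05 s, during which the arm holds its last target. There are 200 camera calls.

## Working session

There is one attempt and no reset: what is moved stays moved. The work goes in short steps, each a Python script; the robot and the scene stay as the last script left them, time stands still between calls to the robot, and variables do not carry over. Pictures are saved under pics/ and viewed, at most 10 in all, crops included, and the job is handed in when it is done.

```bash
mkdir -p pics; ls; python3 - <<'E'
from plant import arm
import cv2
for n in("scene","top"):
    s=arm.snapshot(n); cv2.imwrite(f"pics/{n}0.png",s["img"]); print(n,s["mtx"].round(1).tolist(),s["pose"].round(4).tolist())
print(arm.get_state()["clock"])
E
```

```text
pics
scene [[431.1, 0.0, 320.7], [0.0, 431.1, 206.0], [0.0, 0.0, 1.0]] [[0.0296, 0.5373, -0.8429, 1.592], [0.9995, -0.0256, 0.0187, 0.1195], [-0.0115, -0.843, -0.5378, 0.8123], [0.0, 0.0, 0.0, 1.0]]
top [[384.0, 0.0, 324.0], [0.0, 384.0, 200.0], [0.0, 0.0, 1.0]] [[0.0172, -0.9924, 0.1221, 0.3568], [-0.9997, -0.0191, -0.0142, 0.1638], [0.0164, -0.1219, -0.9924, 1.2769], [0.0, 0.0, 0.0, 1.0]]
0.1
```

View pics/scene0.png

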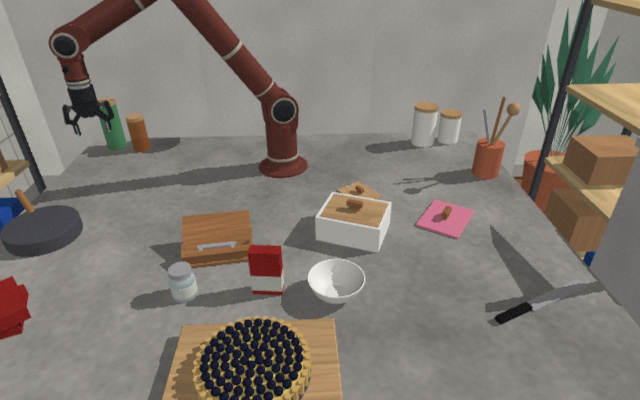

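View pics/top0.png

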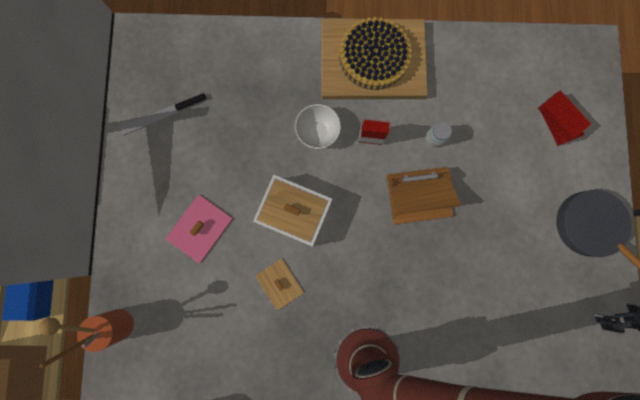

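```bash
python3 - <<'E'
import cv2
t=cv2.imread("pics/top0.png"); s=cv2.imread("pics/scene0.png")
a=cv2.resize(t[165:255,245:335],None,fx=4.4,fy=4.4,interpolation=cv2.INTER_CUBIC)
b=cv2.resize(t[155:245,380:470],None,fx=4.4,fy=4.4,interpolation=cv2.INTER_CUBIC)
cv2.imwrite("pics/tcrop.png",cv2.hconcat([a,b]))
cv2.imwrite("pics/scrop.png",cv2.resize(s[180:280,170:400],None,fx=3.4,fy=3.4,interpolation=cv2.INTER_CUBIC))
E
```

```text
(no output)
```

View pics/tcrop.png

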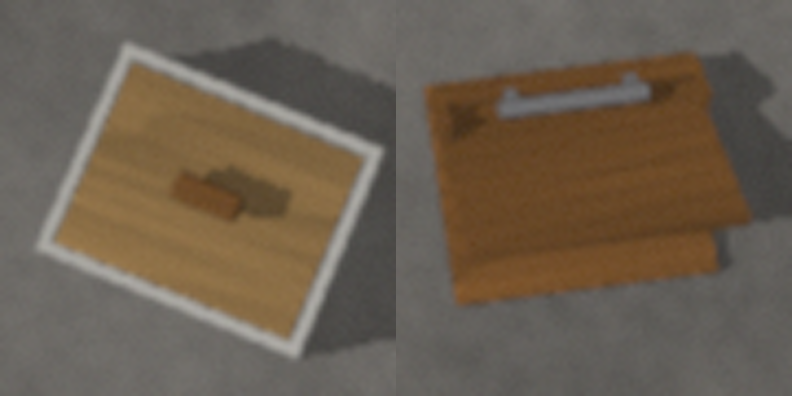

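View pics/scrop.png

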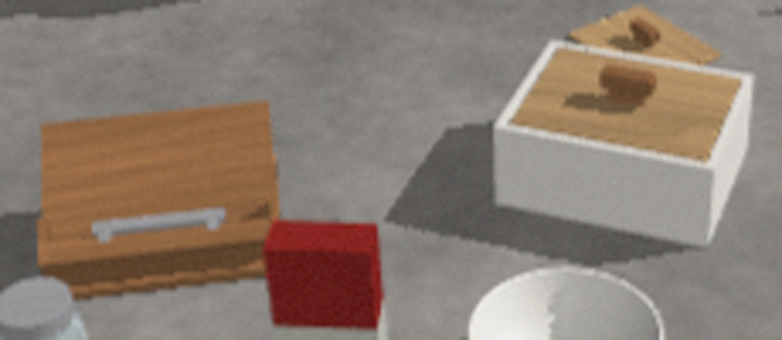

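Lid candidates in the top view: wooden lid with knob in the white box (293,210), pink one (199,228) and a smaller wooden one (280,284). I'm taking the large one in the box, and the crop confirms it. In the top view the stand is at (424,194), with its bar at (420,178) on the far side.

```bash
cat > h.py <<'E'
import numpy as np
from plant import arm
from scipy.spatial.transform import Rotation as R
from scipy.optimize import least_squares
Rz=lambda a:R.from_euler('z',a).as_matrix()
S30,C30=.5,3**.5/2
def cradle(p):  # p=(x,y,yaw) of cradle origin; yaw = level heading of its x
    return np.array([p[0],p[1],.028]), Rz(p[2])@np.array([[C30,0,-S30],[0,1,0],[S30,0,C30]])
def proj(c,X):
    K,T=c; q=(np.asarray(X)-T[:3,3])@T[:3,:3]@K.T
    return q[:,:2]/q[:,2:]
def ray(c,uv,z):
    K,T=c; d=T[:3,:3]@np.linalg.solve(K,[*uv,1]); o=T[:3,3]
    return o+d*(z-o[2])/d[2]
E
cat > fit.py <<'E'
from h import *
cam={n:(lambda s:(s["mtx"],s["pose"]))(arm.snapshot(n)) for n in("top","scene")}
A=lambda l:np.array(l)/4.4+[245,165]
B=lambda l:(np.array(l)-[396,0])/4.4+[380,155]
C=lambda l:np.array(l)/3.4+[170,180]
out={}
# crock: (y, x, z) corners
rim=np.array([[.08,-.1,.085],[.08,.1,.085],[-.08,.1,.085],[-.08,-.1,.085]])
tp=A([[127,43],[383,150],[298,357],[38,248]]); sp=C([[714,164],[496,122],[554,42],[752,74]])
sb=C([[710,243],[496,203]])
# order: max x/+y, -y, min x, +y
def model(p,L): return np.asarray(L)@Rz(p[2]).T+[p[0],p[1],0]
k=np.array([[.08,.1,.085],[.08,-.1,.085],[-.08,-.1,.085],[-.08,.1,.085]])
kb=k[:2]*[1,1,0]
def rc(p,w=(1,1)): return np.r_[w[0]*(proj(cam["top"],model(p,k))-tp).ravel(),w[1]*(proj(cam["scene"],model(p,np.r_[k,kb]))-np.r_[sp,sb]).ravel()]
c0=ray(cam["top"],tp.mean(0),.085)
for w in((1,1),(1,0),(0,1)):
    f=least_squares(rc,[*c0[:2],-.4],args=(w,)); print("crock",w,f.x.round(4),f.fun.round(1))
kt=ray(cam["top"],A([[206,196]])[0],.123+.0); print("knob top view",kt)
U=np.array([[.13,.1,0],[.13,-.1,0]]); Bar=np.array([[.016,.055,.021],[.016,-.055,.021]])
tu=B([[750,218],[452,252]]); tb=B([[649,91],[500,107]]); tf=B([[716,268],[458,302]])
su=C([[40,125],[268,101]]); sbr=C([[93,224],[224,212]])
def rs(p,w=(1,1)):
    o,M=cradle(p); g=lambda L:L@M.T+o
    F=np.array([[p[3],.1,0],[p[3],-.1,0]])@Rz(p[2]).T+[p[0],p[1],0]
    return np.r_[w[0]*(proj(cam["top"],np.r_[g(U),g(Bar),F])-np.r_[tu,tb,tf]).ravel(),w[1]*(proj(cam["scene"],np.r_[g(U),g(Bar)])-np.r_[su,sbr]).ravel()]
b0=ray(cam["top"],tb.mean(0),.05)
for w in((1,1),(1,0),(0,1)):
    f=least_squares(rs,[*b0[:2],3.1,.14],args=(w,)); print("cradle",w,f.x.round(4),f.fun.round(1))
print("carton top",ray(cam["top"],(375,128),.14),"jar top",ray(cam["top"],(439,130),.09),"bowl",ray(cam["top"],(318,126),.06))
E
python3 fit.py
```

```text
crock (1, 1) [ 0.471   0.2468 -0.3704] [-1.6 -0.5 -0.9 -0.8 -1.1 -0.2 -1.7 -0.  -0.5  0.4 -1.3  0.5 -1.7 -1.5
 -0.3 -0.8 -1.   0.3 -0.7 -0.8]
crock (1, 0) [ 0.4699  0.2426 -0.3758] [-0.1 -0.2  0.5 -0.2  0.1  0.3 -0.4  0.1 -0.   0.  -0.   0.  -0.  -0.
 -0.  -0.  -0.   0.  -0.  -0. ]
crock (0, 1) [ 0.4724  0.2495 -0.3725] [-0.  -0.  -0.  -0.  -0.  -0.  -0.  -0.   0.5  0.7 -0.4  0.7 -0.8 -1.3
  0.7 -0.6 -0.1  0.6  0.1 -0.6]
knob top view [0.46798117 0.24391514 0.123     ]
cradle (1, 1) [ 0.5941 -0.1621  3.283   0.1427] [-0.7 -0.1  3.8 -0.  -1.3 -1.4 -0.7 -1.  -1.6  0.5 -1.9  0.1 -0.1 -1.5
 -0.4 -1.2 -0.8 -0.2 -0.6 -1. ]
cradle (1, 0) [ 0.5925 -0.1637  3.2781  0.1409] [-0.3  0.6  4.2  0.4 -0.7 -0.8 -0.3 -0.6 -1.4  0.6 -1.7 -0.1 -0.  -0.
 -0.  -0.  -0.  -0.  -0.  -0. ]
cradle (0, 1) [ 0.5989 -0.1593  3.2892  0.14  ] [-0.  -0.   0.  -0.  -0.  -0.  -0.  -0.  -0.  -0.  -0.  -0.   0.1 -0.5
  0.  -0.4 -0.3  0.8  0.1 -0.1]
carton top [ 0.7217019  -0.00459756  0.14      ] jar top [ 0.73574507 -0.21736688  0.09      ] bowl [0.74993865 0.17032649 0.06      ]
```

```bash
sed -i 's/+\[245,165\]/+[244.6,164.6]/;s/+\[380,155\]/+[379.6,154.6]/;s/+\[170,180\]/+[169.65,179.65]/' fit.py
sed -i 's/np.r_\[tu,tb,tf\]).ravel()/np.r_[tu,tb,tf])[[0,2,3,4,5]].ravel()/' fit.py
python3 fit.py | grep -v " *\[*-.*\]$" ; cat > ik.py <<'E'
from h import *
q0=np.array(arm.get_state()["joint_pos"])
cr=np.array([.471,.246,-.373]); cp=[.595,-.161,3.285]
o,M=cradle(cp)
for s in(1,-1):
    G=np.column_stack([[0,1,0],[1,0,0],[0,0,-1]])*[s,s,1]; Rg=Rz(cr[2])@G
    for h in(.03,.13): print("grasp",s,h,np.round(arm.ik([cr[0],cr[1],.077+.011+h-.019+.0],Rg),2))
    for t in(1,-1):
        Rp=M@(np.column_stack([[0,1,0],[1,0,0],[0,0,-1]])*[t,t,1])
        for X in([.07,0,.013],[.1,0,.013],[.11,0,.07],[.13,0,.12]):
            q=arm.ik(o+M@X,Rp); print("place",t,X,None if q is None else np.round(q,2))
    
E
python3 ik.py
```

```text
crock (1, 1) [ 0.4711  0.2467 -0.3717] [-1.1 -0.1 -0.5 -0.4 -0.7  0.2 -1.3  0.3 -0.2  0.8 -1.   0.8 -1.3 -1.2
crock (1, 0) [ 0.4712  0.2439 -0.3758] [-0.1 -0.2  0.5 -0.2  0.   0.3 -0.4  0.1 -0.   0.  -0.   0.  -0.  -0.
crock (0, 1) [ 0.4705  0.2486 -0.3721] [-0.   0.  -0.  -0.  -0.   0.  -0.   0.   0.4  0.7 -0.4  0.7 -0.7 -1.3
knob top view [0.46916938 0.24515251 0.123     ]
cradle (1, 1) [ 0.5938 -0.1626  3.2934  0.1409] [ 0.2  0.  -0.7 -1.1 -0.1 -0.3 -0.8  0.  -0.9  0.3 -0.4 -0.9 -0.7 -1.
cradle (1, 0) [ 0.5924 -0.164   3.296   0.1392] [ 0.7  0.4 -0.3 -0.7  0.3  0.1 -0.4 -0.1 -0.5  0.3 -0.  -0.  -0.  -0.
cradle (0, 1) [ 0.5971 -0.1607  3.2896  0.14  ] [-0.  -0.  -0.  -0.  -0.  -0.  -0.  -0.  -0.  -0.   0.2 -0.4 -0.  -0.4
grasp 1 0.03 [-0.2   0.66 -0.5   1.9   0.47  0.7  -1.35]
grasp 1 0.13 [ 0.01  0.59 -0.83  1.79  0.51  0.99 -1.4 ]
place 1 [0.07, 0, 0.013] [-0.11  0.98  0.58  1.42 -0.24  1.33 -2.53]
place 1 [0.1, 0, 0.013] [-0.11  0.93  0.58  1.5  -0.21  1.29 -2.52]
place 1 [0.11, 0, 0.07] [-0.1   0.89  0.57  1.4  -0.18  1.43 -2.55]
place 1 [0.13, 0, 0.12] [-0.09  0.83  0.55  1.32
[... 262 characters left out ...]
.79 -0.26  1.31  0.29  1.59  0.14]
grasp -1 0.03 [ 0.13  0.9  -1.15  1.89  0.97  1.05  1.32]
grasp -1 0.13 [ 0.15  0.72 -1.15  1.79  0.73  1.13  1.53]
place 1 [0.07, 0, 0.013] [-0.11  0.98  0.58  1.42 -0.24  1.33 -2.53]
place 1 [0.1, 0, 0.013] [-0.11  0.93  0.58  1.5  -0.21  1.29 -2.52]
place 1 [0.11, 0, 0.07] [-0.1   0.89  0.57  1.4  -0.18  1.43 -2.55]
place 1 [0.13, 0, 0.12] [-0.09  0.83  0.55  1.32 -0.14  1.54 -2.57]
place -1 [0.07, 0, 0.013] [ 0.31  0.93 -0.26  1.4   0.33  1.37  0.09]
place -1 [0.1, 0, 0.013] [ 0.33  0.87 -0.27  1.48  0.34  1.35  0.08]
place -1 [0.11, 0, 0.07] [ 0.31  0.83 -0.25  1.38  0.3   1.47  0.12]
place -1 [0.13, 0, 0.12] [ 0.31  0.79 -0.26  1.31  0.29  1.59  0.14]
```

```bash
cat > s1.py <<'E'
from h import *
import cv2
Rg=Rz(-.373)@np.column_stack([[0,1,0],[1,0,0],[0,0,-1]]); p=np.array([.470,.246,0])
st=arm.get_state
arm.move_pose(p+[0,0,.21],Rg); print(st()["clock"],st()["tool_pos"])
print("hit",arm.line_to(p+[0,0,.091],vel=.12,until_force=8),st()["tool_pos"])
arm.set_gripper(0.,30); s=st(); print(s["gripper_width"],s["gripper_force"],np.round(s["force"],1))
f0=np.array(s["force"])
arm.line_to(p+[0,0,.14],vel=.08); arm.set_gripper(0.,80)
arm.line_to(p+[0,0,.26],vel=.2)
s=st(); print(s["clock"],s["gripper_width"],s["gripper_force"],np.round(s["force"],1),s["tool_pos"])
a=arm.snapshot("scene")["img"][80:300,160:480];b=arm.snapshot("top")["img"][100:320,160:480]
cv2.imwrite("pics/lift.png",cv2.hconcat([cv2.resize(a,(400,275)),cv2.resize(b,(400,275))]))
E
python3 s1.py
```

```text
3.475 [0.47056292 0.24509696 0.20984312]
hit False [0.47042291 0.24647    0.09168566]
0.22905783867617235 30.306333303451538 [-0.2 -0.1  1.8]
6.95 0.21368091154739635 82.24223256111145 [ 0.8 -0.4 -3.1] [0.46939873 0.2451041  0.25878667]
```

View pics/lift.png

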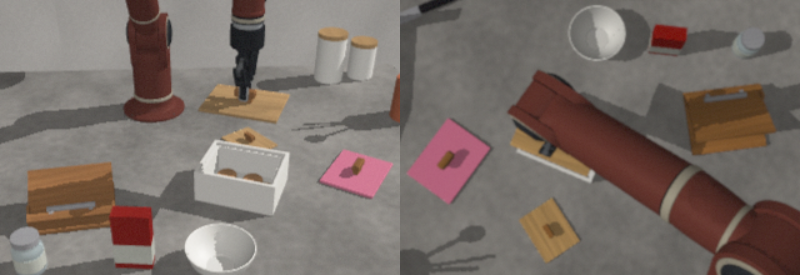

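The lid is gripped level and the box stayed put (scene pane: lid at (245,103), open box at (242,180)). Next I bring the lid over the stand and check alignment.

```bash
cat >> h.py <<'E'
cp=[.5945,-.162,3.292]
o,M=cradle(cp); Rp=M@np.column_stack([[0,-1,0],[-1,0,0],[0,0,-1]])
W=lambda *X:o+M@np.array(X)
def stat(f0=0):
    s=arm.get_state(); X=M.T@(np.array(s["tool_pos"])-o)*1e3
    print(round(s["clock"],2),"X",X.round(1),"F",(M.T@(np.array(s["force"])-f0)).round(1),"T",np.round(s["wrist_torque"],2),"g",round(s["gripper_width"],3),flush=True)
    return X,M.T@np.array(s["force"])
E
cat > s2.py <<'E'
from h import *
import cv2
arm.move_pose(W(.13,0,.13),Rp); stat()
arm.line_to(W(.112,0,.04),vel=.12); arm.sleep(.2); stat()
s=arm.snapshot("scene"); t=arm.snapshot("top")
cv2.imwrite("pics/ap_s.png",s["img"]); cv2.imwrite("pics/ap_t.png",t["img"])
a=cv2.resize(s["img"][150:290,160:310],None,fx=2.66,fy=2.66,interpolation=2);b=cv2.resize(t["img"][140:280,360:510],None,fx=2.66,fy=2.66,interpolation=2)
cv2.imwrite("pics/ap.png",cv2.hconcat([a,b]))
# predicted pixel of lid leading-edge corners and cheek tops in scene crop
for X in([.042,.09,.026],[.042,-.09,.026],[.03,.094,.019],[.03,-.094,.019]):
    print(X,((proj((s["mtx"],s["pose"]),[W(*X)])[0]-[160,150]+.5)*2.66).round(0))
E
python3 s2.py
```

```text
8.62 X [129.6  -1.9 130.7] F [-1.4 -0.5 -1.4] T [ 0.2  -0.81 -0.02] g 0.217
9.74 X [ 1.118e+02 -1.000e-01  4.090e+01] F [-1.9  0.5 -1.3] T [ 0.16 -0.81  0.01] g 0.216
[0.042, 0.09, 0.026] [ 64. 236.]
[0.042, -0.09, 0.026] [232. 217.]
[0.03, 0.094, 0.019] [ 61. 249.]
[0.03, -0.094, 0.019] [237. 229.]
```

View pics/ap.png

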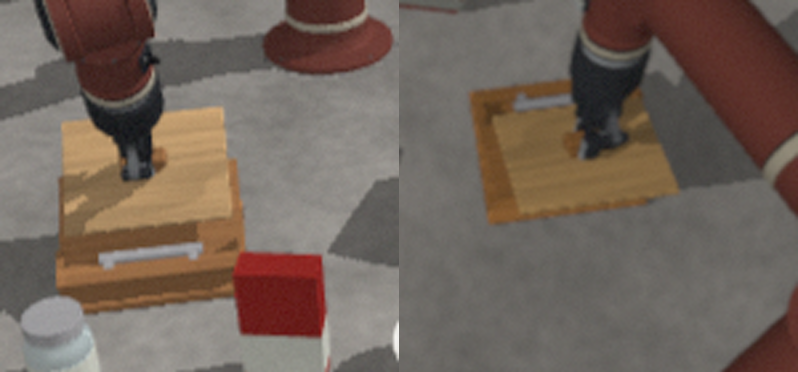

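```bash
cat > c.py <<'E'
from h import *
import cv2
s=arm.snapshot("scene"); t=arm.snapshot("top")
for n,c,off in(("scene",s,[160,150]),("top",t,[360,140])):
  for X in([.042,.09,.034],[.042,-.09,.034],[.016,.055,.021],[.016,-.055,.021],[.0,.1,.019],[0,-.1,.019],[.182,.09,.034],[.182,-.09,.034]):
    print(n,X,((proj((c["mtx"],c["pose"]),[W(*X)])[0]-off+.5)*2.66).round(1))
a=cv2.resize(s["img"][200:275,175:260],None,fx=7,fy=7,interpolation=2); cv2.imwrite("pics/fine.png",a)
for X in([.042,.09,.026],[.042,-.09,.026],[.016,.055,.021],[.016,-.055,.021]): print(((proj((s["mtx"],s["pose"]),[W(*X)])[0]-[175,200]+.5)*7).round(0))
E
python3 c.py
```

```text
scene [0.042, 0.09, 0.034] [ 62.1 233.3]
scene [0.042, -0.09, 0.034] [231.  214.2]
scene [0.016, 0.055, 0.021] [ 98.4 256.3]
scene [0.016, -0.055, 0.021] [201.5 244.3]
scene [0.0, 0.1, 0.019] [ 56.  275.8]
scene [0, -0.1, 0.019] [244.4 253.5]
scene [0.182, 0.09, 0.034] [ 60.1 120.4]
scene [0.182, -0.09, 0.034] [220.9 104.5]
top [0.042, 0.09, 0.034] [241.2  97.3]
top [0.042, -0.09, 0.034] [ 93.1 116.6]
top [0.016, 0.055, 0.021] [204.   91.8]
top [0.016, -0.055, 0.021] [115.5 103.3]
top [0.0, 0.1, 0.019] [235.7  78.5]
top [0, -0.1, 0.019] [76.  99.2]
top [0.182, 0.09, 0.034] [281.3 191.9]
top [0.182, -0.09, 0.034] [122.5 213.1]
[ 62. 272.]
[504. 222.]
[154. 324.]
[425. 293.]
```

View pics/fine.png

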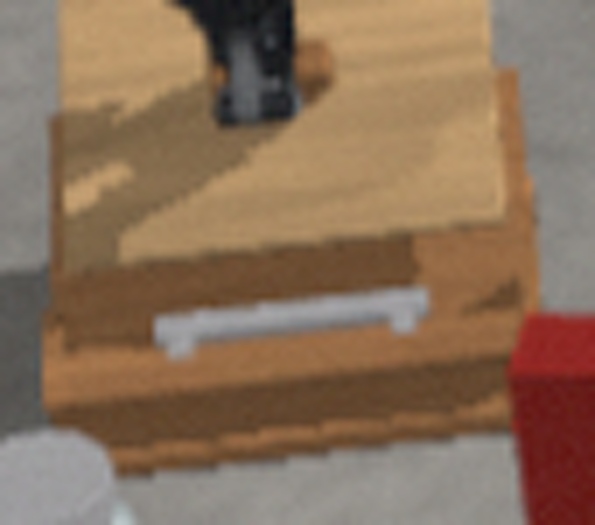

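Fine crop: the lid's leading corners are at (62,272) and (504,218) and the bar ends at (155,325) and (428,297). These all match prediction within about 1 mm, so I lower to contact and push.

```bash
cat > s3.py <<'E'
from h import *
s=arm.get_state(); f0=np.array(s["force"])
print("touch",arm.line_to(W(.110,0,.004),vel=.03,until_force=6)); X,F=stat(f0)
np.save("f0.npy",f0); z=X[2]/1e3
for x in np.arange(.106,.083,-.004):
    arm.line_to(W(x,0,z-.0005),vel=.03,until_force=25); X,F=stat(f0)
E
python3 s3.py
```

```text
touch True
10.78 X [1.105e+02 1.000e-01 1.410e+01] F [ 1.9 -1.   7.5] T [ 0.09 -0.36 -0.04] g 0.215
11.07 X [105.5   0.   14.1] F [ 1.5 -0.3  7.9] T [ 0.02 -0.47  0.02] g 0.214
11.36 X [ 1.018e+02 -1.000e-01  1.410e+01] F [ 3.2 -0.5  6.9] T [ 0.01 -0.33 -0.02] g 0.218
11.64 X [97.8 -0.1 14.1] F [ 2.  -0.5  6.9] T [ 0.06 -0.31  0.02] g 0.216
11.93 X [93.8 -0.1 14.1] F [ 2.3 -1.2  8. ] T [ 0.06 -0.32 -0.  ] g 0.216
12.21 X [90.  -0.1 14.1] F [ 2.9 -0.5  8.3] T [ 0.03 -0.19 -0.02] g 0.212
12.49 X [89.  -0.1 14.3] F [10.3 -1.3 11.1] T [-0.07  1.14 -0.03] g 0.217
```

```bash
cat > s4.py <<'E'
from h import *
f0=np.load("f0.npy"); z=.0136
for x in np.arange(.086,.0665,-.003):
    h=arm.line_to(W(x,0,z),vel=.03,until_force=22); print(h,end=" "); X,F=stat(f0)
    if F[0]>24 or (h and X[0]<76): break
E
python3 s4.py
```

```text
False 12.74 X [89.  -0.1 14.2] F [10.4 -1.8 10.7] T [-0.16  1.05 -0.1 ] g 0.219
False 12.99 X [85.5 -0.1 14.2] F [ 9.4 -0.2 11.2] T [-0.08  0.92 -0.02] g 0.218
False 13.24 X [82.2 -0.1 14.2] F [ 9.6 -0.8 10.1] T [-0.07  0.75 -0.04] g 0.214
False 13.49 X [79.1 -0.  14.1] F [ 7.9 -0.4  9.4] T [-0.06  0.71  0.  ] g 0.213
False 13.74 X [76.1 -0.1 14.2] F [ 8.9 -2.1  9.8] T [-0.08  0.68 -0.03] g 0.217
False 13.99 X [73.1 -0.  14.1] F [ 9.  -0.6 10.3] T [-0.08  0.65  0.03] g 0.219
False 14.24 X [70.6 -0.1 14.2] F [ 9.8 -0.  10.9] T [-0.16  0.9  -0.19] g 0.215
```

```bash
cat > s5.py <<'E'
from h import *
f0=np.load("f0.npy"); z=.0136
for x in np.arange(.0665,.056,-.0015):
    h=arm.line_to(W(x,0,z),vel=.02,until_force=22); arm.sleep(.1); print(round(x,4),h,end=" "); X,F=stat(f0)
    if F[0]>22: break
E
python3 s5.py
```

```text
0.0665 False 14.59 X [70.6 -0.2 14.3] F [13.9 -1.8 10.9] T [-0.16  1.6  -0.2 ] g 0.217
0.065 False 14.94 X [70.5 -0.2 14.4] F [16.9 -1.6 12.6] T [-0.3   2.32 -0.25] g 0.216
0.0635 False 15.29 X [70.5 -0.2 14.7] F [20.7 -1.1 14.9] T [-0.38  3.12 -0.3 ] g 0.22
0.062 False 15.64 X [70.4 -0.2 14.8] F [25.  -3.2 15.4] T [-0.45  3.84 -0.33] g 0.22
```

The lid is on the firm floor at x=70.5 mm with negligible twist. I unload, release with a partial opening and retreat.

```bash
cat > s6.py <<'E'
from h import *
import cv2
f0=np.load("f0.npy")
arm.line_to(W(.068,0,.0142),vel=.03); arm.sleep(.1); stat(f0)
arm.set_gripper(.45,30); arm.sleep(.2); stat(f0)
arm.line_to(W(.070,0,.03),vel=.04); stat(f0)
arm.line_to(W(.072,0,.13),vel=.12)
arm.move_pose(W(.10,0,.30),Rp); stat(f0)
t=arm.snapshot("top"); s=arm.snapshot("scene")
a=cv2.resize(s["img"][190:280,170:260],None,fx=4.4,fy=4.4,interpolation=2);b=cv2.resize(t["img"][155:245,380:470],None,fx=4.4,fy=4.4,interpolation=2)
cv2.imwrite("pics/end.png",cv2.hconcat([a,b])); cv2.imwrite("pics/end_s.png",s["img"])
for X in([0,.09,.008],[.14,.09,.008],[.14,-.09,.008],[.016,.055,.022],[.016,-.055,.022],[.07,0,.038]):
    print(X,((proj((s["mtx"],s["pose"]),[W(*X)])[0]-[170,190]+.5)*4.4).round(0))
E
python3 s6.py
```

```text
16.09 X [70.6 -0.1 14.3] F [10.8 -1.8  9.4] T [-0.06  0.99 -0.24] g 0.214
16.62 X [67.8 -0.1 14. ] F [ 1.7 -1.   2.7] T [ 0.12 -0.52 -0.03] g 0.451
17.18 X [70.  -0.  30.3] F [ 1.3 -1.2  3.4] T [ 0.12 -0.56  0.07] g 0.45Traceback (most recent call last):
  File "s6.py", line 8, in <module>
    arm.move_pose(W(.10,0,.30),Rp); stat(f0)
    ~~~~~~~~~~~~~^^^^^^^^^^^^^^^^^
plant.Unreachable: the arm cannot take that pose within its joint ranges
```

```bash
sed -i '/^arm\.\(line_to\|set_gripper\)/d; s/^arm.move_pose.*/arm.move_pose([.47,.2,.30],Rz(-.373)@np.column_stack([[0,1,0],[1,0,0],[0,0,-1]])); stat(f0)/' s6.py; python3 s6.py
```

```text
19.66 X [ 194.7 -375.1  201. ] F [ 0.6 -0.8  2.4] T [-0.06  0.01  0.02] g 0.446
[0, 0.09, 0.008] [ 68. 285.]
[0.14, 0.09, 0.008] [64. 95.]
[0.14, -0.09, 0.008] [329.  67.]
[0.016, 0.055, 0.022] [118. 247.]
[0.016, -0.055, 0.022] [289. 227.]
[0.07, 0, 0.038] [197. 153.]
```

View pics/end.png

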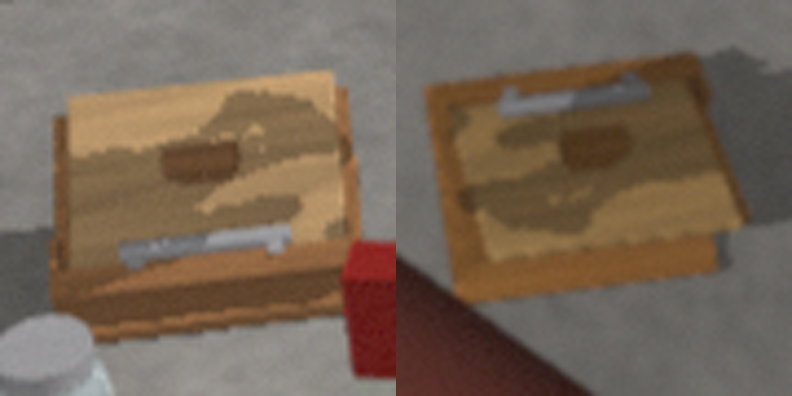

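The end view shows the lid under the bar. Its upper corners at (68,98) and (333,71) are within about 1 px of the home prediction, and the stand's outline hasn't moved.

```bash
python3 -c "
from plant import arm
print(arm.sign_off())"
```

```text
the job is handed in; nothing more can be done
None
```

The biscuit box is open, and its lid is parked knob up in the stand, under the steel bar and firm against the slot floor. The box, stand, bowl, carton and jar looked unmoved in the pictures, and I handed the job in at about 20 s on the robot's clock.

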